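Push a tub through the guide rails onto the weighing plate

TASK

Push the orange-lidded tub along the table, through the narrow gap between the two steel guide rails, until it stands wholly on the green weighing plate beyond them. Only push it: do not pick it up or tip it over. Leave the blue-lidded tub, the jar and the tape roll where they are.

Things in the scene. Friction and masses are not known exactly. Their poses are not given: they have to be found in the camera images.
- tub: the loose tub to push: a white rectangular food tub with an orange lid, upright; 100 mm long (its own x), 72 mm wide (its own y), 46 mm high, straight upright sides, 0.25 to 0.5 kg. Origin: centre of its underside, on the table. It starts before the rails with its length roughly along the lane, but askew and off to one side.
- gate: fixed guide gate. Origin: on the table, middle of the gap. Its x axis is the lane, the way the tub is pushed; z up. Two upright steel rails, blue strips on top, each 50 mm long (x -25 to +25), 22 mm thick, round-ended, 43 mm high; inner faces at y = +40 and -40 mm: the gap is 80 mm wide. Foot flanges 7 mm high reach to y = +/-89 mm outside. The lane's floor is flat table.
- display (a point): top centre of the grey display box fixed beside the plate: 60 mm (gate x) by 90 mm (gate y), 53 mm high. Not touched in the job.
- plate (a point): centre of the green weighing plate, set flush in the table (1 mm or less) just beyond the rails; 150 mm long along the lane (gate x) and 100 mm wide; a dark border 5 mm wide runs around it. Axes as the gate's; it lies 110 mm beyond the gate's origin.
- blue_tub: a like tub with a blue lid, loose, already weighed; it stands about 300 mm beyond the gate's origin, past the plate. Leave it. Origin: centre of its underside.
- jar: a loose jar with a green cap, 56 mm across, 85 mm high, standing outside one of the rails. Leave it. Origin: centre of its underside.
- tape: a loose cardboard-brown tape roll lying flat, 76 mm across, 30 mm high, outside the other rail. Leave it. Origin: centre of its underside.
Things that resemble listed ones, but are neither listed nor needed, are in the scene too. Leave any yellow look-alike of the tub alone.

How it is judged (in metres and radians):
On the way:
1. the tub is in the gap, between the two rails (x of tub in the frame of gate between -0.02 and 0.02 m and y of tub in the frame of gate between -0.009 and 0.009 m and height (world z) of tub below 0.01 m).
At the end, for the whole second after the job is handed in: The orange-lidded tub went between the rails and rests upright on the green plate: its centre within 26 mm of the plate's along the lane and 15.5 mm across, its length within 0.33 rad of the lane; blue-lidded tub, jar and tape roll within 15 mm of their starts (x of tub in the frame of plate between -0.026 and 0.026 m and y of tub in the frame of plate between -0.0155 and 0.0155 m and angle between the x axis of tub and the x axis of plate, either way round below 0.33 rad and angle between tub's own z axis and vertical below 0.05 rad and height (world z) of tub below 0.005 m and linear speed of tub below 0.01 m/s and angular speed of tub below 0.1 rad/s and distance of each of blue_tub, jar, tape from where it was at the start of the episode below 0.015 m); the robot touches nothing.
It fails at once if the tub is lifted off the table (height (world z) of tub above 0.015 m).
It fails at once if the tub is tipped (angle between tub's own z axis and vertical above 0.35 rad).
It fails at once if the blue-lidded tub is pushed away or knocked over (distance of blue_tub from where it was at the start of the episode above 0.015 m or angle between blue_tub's own z axis and vertical above 0.35 rad).
It fails at once if the jar is pushed away or knocked over (distance of jar from where it was at the start of the episode above 0.015 m or angle between jar's own z axis and vertical above 0.35 rad).
It fails at once if the tape roll is pushed away or knocked over (distance of tape from where it was at the start of the episode above 0.015 m or angle between tape's own z axis and vertical above 0.35 rad).
It also fails if it takes over 72 s, if anything falls off the work surface, if the arm or the gripper's body presses on something with over 40 N, if the wrist force passes 120 N, or if a joint passes its speed limit or range.

ROBOT

A 6-joint arm with a two-finger parallel gripper is mounted at the origin on the work surface. World frame = base frame: x ahead of the robot, y to its left, z up, the work surface at z = 0. Lengths are in mm, angles in rad, forces in N, time in s.
With the tool pointing down it reaches from about 350 to 975 mm from the base axis. Payload 7.1 kg.
Tool frame: the origin (TCP) lies on the mounting face of the last link; the fingertips stand 182 mm ahead of it and the grasp point (between the pads) lies 163 mm ahead of it; z points along the fingers, y is the direction in which the jaws open and shut (so a half turn about z gives the same grasp; the last joint's range is limited). The gripper opens to 88 mm and grips with 3 to 60 N. Pads are 20 mm wide; open, the fingers measure 115 mm over their backs; the gripper's body (75 mm by 178 mm) begins 61 mm behind the grasp point.
Start: joints at [-1.219, 0.423, 1.63, -0, 1.089, -0.019], TCP at [226.492, -582.501, 404.675] pointing down, gripper open.
Joint ranges: [-3, 3], [-0.9, 2.11], [0.09, 2.58], [-1.31, 4.45], [0.11, 2.69], [-2.54, 2.54]. Speed limits (rad/s): [2.39, 2.39, 3.01, 3.14, 3.14, 3.14].

INTERFACE

Orientations are given as a rotation vector (axis times angle).
In Python, from workcell import ctrl, optics, nets gives the robot as it stands.
- The arm moves only by the tool send_rows, never from a script. Its argument "rows" is a list of rows, each an object with "offset": the shift along the tool's x, y, z in m, a list of three; "twist": the turn, a rotation vector about the tool's x, y, z in degrees, a list of three. A call has exactly 5 rows; each row shifts and turns the pose as measured when the row begins, along the tool's axes as they then stand; what a row does not reach is not made up. A row lasts 1/12 s, in which the tool goes at most 41.7 mm and 7.16 degrees, less where a joint would pass 70% of its speed; a pose out of reach is approached as far as the arm can. A call is refused whole if a number of a shift passes 0.0417 or a number of a turn 7.16, either way. A call with a gripper value outside its range is refused whole. "gripper" is the finger opening in m, from 0 to 0.0878, set as the call begins (left out, the last holds). The fingers move at their own pace and stop on an object; the grip force is fixed at half the most. Time passes only in rows, so rows that do not move let the fingers close, or fill a call up. It gives the time, the measured TCP pose, the force and the opening at its end, in the units of the state.
- ctrl.get_obs(): the state, without advancing time (a new reading comes with each control period).
- optics.get_image(name): name is "side" or "top" or "wrist"; returns (picture, depth): 400x640x3 uint8, blue, green, red; 400x640 float32, mm along the optical axis (not along the pixel's ray), 0 where there is no reading.
- optics.camera_info(name): a dict with "K" (3x3 intrinsics, pixels), "k1" (the pictures are not rectified: a ray, as slopes to the right and down, at radius r is drawn at 1 + k1 r^2 times it, then the intrinsics apply), "pose" (4x4, takes a point from camera to world coordinates). Camera axes: x right, y down, z forward; pixel columns grow to the right and rows downward; lengths in mm; the calibration is good to about 2 mm. A picture is of the moment at which its call begins: read the wrist's pose just before it. camera_info takes no time and is no camera call; for the wrist camera it gives the pose at the moment of the call.
- ctrl.close_job(): hands the job in, once; it reports no verdict.
Trained networks look in the newest picture that a camera, given by its name, has taken for a name from the list of things; names that differ only in an ending like _2 or _b are one class to them, and where a whole thing is asked for, a point or a joint stands for the part that bears it (a point fixed in the world has none). Each returns a list of dicts, best first, with "conf" (0 to 1); they miss things now and then, are a little off and sometimes report something else, mostly with a low value. They report only what shows in the picture. A call takes as long as a camera call. They do not tell look-alikes from the thing itself.
- nets.spot_in(camera, label): "extent" ([left, top, right, bottom] in pixels, round what is visible of it).
- nets.spot_point(camera, label): "position" ([column, row] in pixels: a listed point, or the origin of a listed thing).
The state is a dict: "t": time; "qpos": joint angles; "qvel": joint speeds; "joint_torque": joint torques, N m; "ee_pos": TCP position; "orientation": TCP orientation; "ft_force": force on the tool from outside, world axes, zero at the start; "moment": the same for the moment, N m; "width": finger opening in mm.
Only numpy, scipy, OpenCV 4.12 (cv2) and the standard library are available. Lean on these libraries where they do the work, as an engineer would, in place of code of your own. Each camera call takes 0.05 s, during which the arm holds its last target. There are 200 camera calls.

## Working session

There is one attempt and no reset: what is moved stays moved. The work goes in short steps, Python scripts to look and compute and a tool call to move; the robot and the scene stay as the last step left them, time stands still between calls to the robot, and variables do not carry over. Pictures are saved under pics/ and viewed, about 8 in all and at most 12, crops included, and the job is handed in when it is done.

Besides the shell and the picture viewer there is one more tool, called after "Request:" as name(argument=value, ...), one argument or row to a line, values as JSON. send_rows: Moves the arm, as the interface text tells. Its arguments: {"type":"object","properties":{"rows":{"type":"array"},"gripper":{"type":"number"}},"required":["rows"]}

```bash
mkdir -p pics; cat > h.py <<'E'
import numpy as np, cv2
from workcell import ctrl, optics, nets
def ray(ci,u,v):
    K=ci["K"];K=np.array(K);x=(u-K[0,2])/K[0,0];y=(v-K[1,2])/K[1,1]
    a,b=x,y
    for _ in range(20):
        f=1+ci["k1"]*(a*a+b*b);a,b=x/f,y/f
    return np.array([a,b,1.])
def atz(ci,u,v,z):
    P=np.array(ci["pose"]);d=P[:3,:3]@ray(ci,u,v);o=P[:3,3];return o+d*(z-o[2])/d[2]
def proj(ci,p):
    P=np.array(ci["pose"]);K=np.array(ci["K"]);c=P[:3,:3].T@(np.array(p,float)-P[:3,3]);a,b=c[:2]/c[2];f=1+ci["k1"]*(a*a+b*b)
    return np.array([K[0,0]*a*f+K[0,2],K[1,1]*b*f+K[1,2]])
E
python3 - <<'E'
from h import *
o=ctrl.get_obs();print(o)
for c in("top","side"):
    im,d=optics.get_image(c);ci=optics.camera_info(c);print(c,np.array(ci["pose"]).round(3).tolist(),ci["k1"],np.array(ci["K"]).tolist())
    cv2.imwrite(f"pics/{c}0.png",im);np.save(c+"0.npy",d)
    for n in("tub","gate","plate","display","blue_tub","jar","tape"):
        for r in nets.spot_point(c,n)[:3]:
            print(n,np.round(r["position"],1),round(r["conf"],2),atz(ci,*r["position"],53 if n=="display" else 0).round(1))
E
```

```text
{'t': 0.0, 'qpos': array([-1.21899699e+00,  4.23827357e-01,  1.63067298e+00, -5.74836313e-06,
        1.08862273e+00, -1.89841450e-02]), 'qvel': array([-2.20439527e-03,  1.43489147e-04,  2.88332457e-04,  3.54532336e-05,
        1.82708909e-03, -4.41564269e-04]), 'joint_torque': array([ 1.17701718e-03, -5.44619465e+01, -2.73670989e+01,  6.45012874e-02,
        2.27942172e-02, -1.11659938e-04]), 'ee_pos': array([ 226.40335839, -582.25488572,  403.91659996]), 'orientation': array([-3.08627530e+00, -5.78820785e-01,  4.05887960e-04]), 'ft_force': array([0.07809412, 0.15944526, 0.80633277]), 'moment': array([-0.02960066,  0.02851243, -0.02926627]), 'width': 87.50819491517692}
top [[0.0, -0.983, 0.184, 354.861], [-0.999, 0.006, 0.034, 102.789], [-0.034, -0.184, -0.982, 1138.588], [0.0, 0.0, 0.0, 1.0]] -0.09311592305666444 [[472.3186767640138, 0.0, 313.09042513289404], [0.0, 472.3186767640138, 200.76556869045714], [0.0, 0.0, 1.0]]
tub [394.7 290.1] 0.74 [351.9 -51.6   0. ]
plate [295.6 207.1] 0.6 [552.9 185.    0. ]
plate [332.  142.6] 0.58 [716.9  94.6   0. ]
display [288.2 137.3] 0.83 [714
[... 344 characters left out ...]
0.833, -661.534], [-0.004, -0.864, -0.504, 518.293], [0.0, 0.0, 0.0, 1.0]] -0.017119884374083197 [[383.77287802945847, 0.0, 318.33475083311043], [0.0, 383.77287802945847, 201.15978711383298], [0.0, 0.0, 1.0]]
tub [253. 274.] 0.92 [363.8 -50.9   0. ]
tub [448.7 260.8] 0.91 [ 767.8 -121.5    0. ]
tub [360.2 271.6] 0.64 [ 575.3 -102.7    0. ]
gate [331.6 226.2] 0.89 [568.   71.1   0. ]
plate [313.4 205.6] 0.75 [550.6 176.5   0. ]
display [374.2 175.1] 0.78 [729.  201.8  53. ]
blue_tub [289.4 177.2] 0.61 [523.7 356.6   0. ]
jar [264.2 231.7] 0.73 [408.   92.2   0. ]
tape [388.5 215. ] 0.68 [721.   80.2   0. ]
tape [263.5 228.2] 0.47 [408.6 107.3   0. ]
tape [374.  176.4] 0.16 [770.  292.1   0. ]
```

View pics/top0.png

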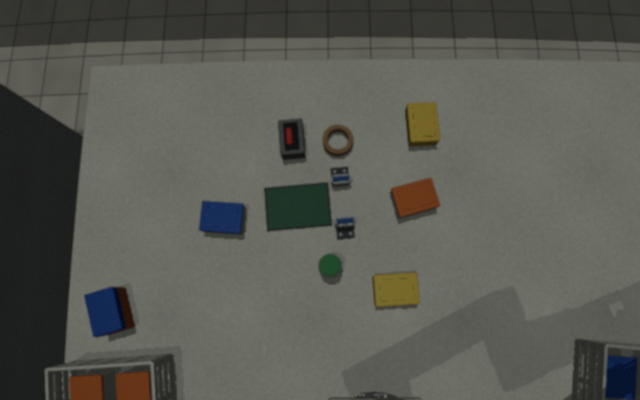

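View pics/side0.png

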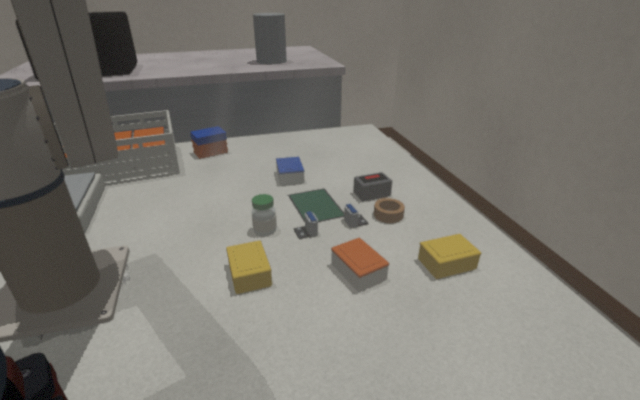

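The top view shows the orange tub at about (415,198). The rails are at (341,177) and (345,228), the plate at (298,207), the blue tub at (222,217), the jar at (330,265) and the tape at (338,140). Yellow look-alikes are at (396,290) and (423,123). Next I'll segment these for precise poses.

```bash
cat >> h.py <<'E'
def seg(im,kind):
    h=cv2.cvtColor(im,cv2.COLOR_BGR2HSV).astype(int);H,S,V=h[...,0],h[...,1],h[...,2]
    if kind=="orange": m=((H<13)|(H>175))&(S>130)&(V>70)
    if kind=="green": m=(H>50)&(H<95)&(S>80)
    if kind=="blue": m=(H>100)&(H<125)&(S>110)&(V>50)
    m=m.astype(np.uint8)
    n,l,st,c=cv2.connectedComponentsWithStats(m)
    return l,st,c
def rects(im,ci,kind,z,amin=25,roi=None):
    l,st,c=seg(im,kind);out=[]
    for i in range(1,len(st)):
        if st[i,4]<amin: continue
        ct,_=cv2.findContours((l==i).astype(np.uint8),0,1)
        ct=max(ct,key=len)[:,0]
        w=np.array([atz(ci,u,v,z)[:2] for u,v in ct],np.float32)
        (cx,cy),(a,b),t=cv2.minAreaRect(w)
        if a<b:a,b,t=b,a,t+90
        out.append((c[i].round(0),round(cx,1),round(cy,1),round(a,1),round(b,1),round((t+90)%180-90,1)))
    return out
E
python3 - <<'E'
from h import *
im=cv2.imread("pics/top0.png");ci=optics.camera_info("top")
for k,z in(("orange",46),("green",0),("blue",43)):
    for r in rects(im,ci,k,z):print(k,*r)
c=im[90:290,190:450];cv2.imwrite("pics/c.png",cv2.resize(c,None,fx=3,fy=3,interpolation=2))
s=np.array(optics.camera_info("wrist")["pose"]);print(s.round(2))
E
```

```text
orange [288. 136.] 721.5 200.3 38.4 12.2 0.7
orange [415. 197.] 567.3 -99.3 98.5 70.5 -74.8
orange [133. 386.] 132.8 553.5 78.9 60.4 -87.7
orange [ 86. 387.] 124.7 666.2 79.0 54.4 -87.2
green [297. 206.] 555.2 180.9 149.4 99.8 -85.2
green [330. 265.] 411.8 101.5 47.9 47.7 89.9
blue [340. 178.] 614.8 75.2 35.8 8.1 -85.9
blue [221. 217.] 522.4 358.8 99.1 71.3 86.1
blue [345. 220.] 513.2 66.9 35.4 8.5 -85.0
blue [103. 312.] 297.9 635.3 101.7 72.2 17.1
blue [618. 361.] 186.7 -559.7 74.3 32.1 -70.6
blue [629. 365.] 172.5 -586.5 30.8 5.1 -68.5
blue [628. 396.] 103.0 -578.4 24.8 13.5 86.8
[[ 3.6000e-01 -8.9000e-01 -2.7000e-01  2.9925e+02]
 [-9.3000e-01 -3.5000e-01 -1.1000e-01 -5.5487e+02]
 [ 0.0000e+00  2.9000e-01 -9.6000e-01  3.8505e+02]
 [ 0.0000e+00  0.0000e+00  0.0000e+00  1.0000e+00]]
```

Gate at (564, 71), lane direction 94.7°. The tub is at gate-frame (-170, +10.5), turned +10.5°. I'll move to a point behind the tub with the jaws across the lane and the fingers partly closed.

Request:
send_rows(
  rows=[
    {"offset":[0.0315,-0.0165,0],"twist":[0,0,-4.9]},
    {"offset":[0.0328,-0.0137,0],"twist":[0,0,-4.9]},
    {"offset":[0.0339,-0.0109,0],"twist":[0,0,-4.9]},
    {"offset":[0.0347,-0.0079,0],"twist":[0,0,-4.9]},
    {"offset":[0.0353,-0.005,0],"twist":[0,0,-4.9]},
  ],
  gripper=0.034,
)

```text
t: 1.22
ee_pos: [342.7, -448.9, 404.5]
orientation: [2.887, 1.228, -0.002]
ft_force: [0.2, 0.1, -0.4]
width: 57.6
```

Request:
send_rows(
  rows=[
    {"offset":[0.0355,-0.0019,0],"twist":[0,0,-4.9]},
    {"offset":[0.0356,0.0011,0],"twist":[0,0,-4.9]},
    {"offset":[0.0354,0.0042,0],"twist":[0,0,-4.9]},
    {"offset":[0.0349,0.0072,0],"twist":[0,0,-4.9]},
    {"offset":[0.0341,0.0101,0],"twist":[0,0,-4.9]},
  ],
)

```text
t: 1.63
ee_pos: [462.3, -306.0, 405.0]
orientation: [2.54, 1.838, -0.002]
ft_force: [0.1, -0.2, 0.3]
width: 34.5
```

Request:
send_rows(
  rows=[
    {"offset":[0.0331,0.013,0],"twist":[0,0,-4.9]},
    {"offset":[0.0319,0.0158,0],"twist":[0,0,-4.9]},
    {"offset":[0.0305,0.0184,0],"twist":[0,0,-4.9]},
    {"offset":[0.0288,0.021,0],"twist":[0,0,-4.9]},
    {"offset":[0.0269,0.0234,0],"twist":[0,0,-4.9]},
  ],
)

```text
t: 2.05
ee_pos: [579.4, -159.7, 405.6]
orientation: [2.065, 2.358, -0.004]
ft_force: [0.3, -0.7, -0.7]
width: 34.3
```

```bash
cat >> h.py <<'E'
from scipy.spatial.transform import Rotation as Rn
G=np.array([564.,71.]);LA=94.7
def gf(p,G=None):
    G=globals()["G"] if G is None else G
    a=np.radians(LA);d=np.array(p[:2])-G;u=np.array([np.cos(a),np.sin(a)]);return np.round([d@u,d@[-u[1],u[0]]],1)
def state():
    o=ctrl.get_obs();R=Rn.from_rotvec(o["orientation"]).as_matrix()
    print("t",round(o["t"],2),"tcp",o["ee_pos"].round(1),"gate",gf(o["ee_pos"]),"xang-lane",round(np.degrees(np.arctan2(R[1,0],R[0,0]))-LA,2),"zax",R[:,2].round(3),"F",o["ft_force"].round(1),"w",round(o["width"],1));return o,R
def look(cam,name=None):
    ci=optics.camera_info(cam);im,d=optics.get_image(cam)
    if name: cv2.imwrite(f"pics/{name}.png",im)
    for k,z in(("orange",46),("green",0),("blue",43)):
        for r in rects(im,ci,k,z,60 if cam=="wrist" else 25):
            if 400<r[1]<800 and -200<r[2]<450: print(cam,k,*r[:1],"gate",gf(r[1:3]),"size",r[3:5],"ang",round((r[5]-LA+90)%180-90,1))
    return im,d,ci
E
python3 - <<'E'
from h import *
state();look("wrist","w1");look("top")
E
```

```text
t 2.05 tcp [ 579.4 -159.7  405.6] gate [-231.2    3.6] xang-lane 2.86 zax [ 0.004 -0.007 -1.   ] F [ 0.3 -0.7 -0.7] w 34.3
wrist orange [315. 135.] gate [-173.8    8.2] size (98.9, 71.5) ang 10.5
top orange [289. 136.] gate [ 116.  -167.5] size (38.4, 12.2) ang 86.0
top orange [412. 197.] gate [-169.6   11.2] size (98.7, 70.8) ang 10.2
top green [297. 206.] gate [110.2  -0.3] size (149.2, 99.4) ang 0.1
top green [330. 265.] gate [ 42.9 149.2] size (47.9, 47.7) ang -4.8
top blue [341. 178.] gate [ -1. -51.] size (33.8, 8.1) ang -0.2
top blue [221. 217.] gate [290.1  17.6] size (99.3, 71.0) ang -9.1
top blue [345. 220.] gate [ 0.2 51.2] size (35.1, 7.1) ang -5.0
```

View pics/w1.png

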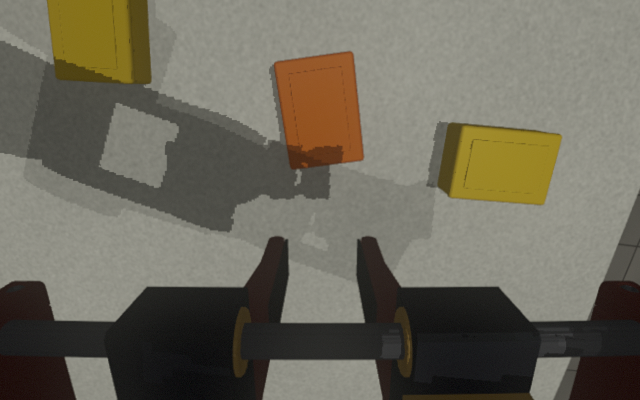

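The wrist view shows the orange tub at (318,110), ahead of the fingers at (280,240) and (362,240), with a yellow look-alike on each side. I'll back off a little, straighten to the lane and go down.

Request:
send_rows(
  rows=[
    {"offset":[-0.005,-0.0005,0.035],"twist":[0,0,0.57]},
    {"offset":[-0.005,-0.0005,0.035],"twist":[0,0,0.57]},
    {"offset":[-0.005,-0.0005,0.035],"twist":[0,0,0.57]},
    {"offset":[-0.005,-0.0005,0.035],"twist":[0,0,0.57]},
    {"offset":[-0.005,-0.0005,0.035],"twist":[0,0,0.57]},
  ],
)

```text
t: 2.57
ee_pos: [587.6, -185.1, 235.3]
orientation: [2.107, 2.292, 0.012]
ft_force: [0.1, -0.1, 0.2]
width: 33.9
```

```bash
python3 -c "
from h import *
state()"
```

```text
t 2.57 tcp [ 587.6 -185.1  235.3] gate [-257.2   -2.5] xang-lane 0.1 zax [ 0.026 -0.013 -1.   ] F [ 0.1 -0.1  0.2] w 33.9
```

Request:
send_rows(
  rows=[
    {"offset":[0,-0.002,0.01],"twist":[0.35,0.2,0]},
    {"offset":[0,-0.002,0.01],"twist":[0.35,0.2,0]},
    {"offset":[0,-0.002,0.01],"twist":[0.35,0.2,0]},
    {"offset":[0,-0.002,0.008],"twist":[0.35,0.2,0]},
    {"offset":[0,0,0.004],"twist":[0,0,0]},
  ],
)

```text
t: 2.98
ee_pos: [576.3, -188.3, 187.1]
orientation: [-2.126, -2.301, 0.008]
ft_force: [-1.3, -0.2, 0.3]
width: 34.0
```

```bash
python3 -c "
from h import *
state();look('wrist','w2');look('top')"
```

```text
t 2.98 tcp [ 576.3 -188.3  187.1] gate [-259.4    9. ] xang-lane -0.17 zax [-0.01   0.002 -1.   ] F [-1.3 -0.2  0.3] w 34.0
wrist orange [220.  53.] gate [-170.8   41.6] size (36.5, 5.0) ang 10.4
wrist orange [274. 207.] gate [-219.7   28.6] size (36.9, 17.4) ang 53.4
top orange [289. 135.] gate [ 116.  -167.6] size (38.4, 12.2) ang 86.0
top orange [410. 196.] gate [-170.4   10.8] size (100.2, 70.6) ang 10.4
top green [297. 206.] gate [110.3  -0.2] size (149.4, 99.8) ang 0.1
top green [330. 265.] gate [ 42.9 149.2] size (47.9, 47.7) ang -4.8
top blue [341. 178.] gate [ -1. -51.] size (33.8, 8.1) ang -0.2
top blue [221. 217.] gate [290.2  17.8] size (99.6, 71.1) ang -8.8
top blue [345. 220.] gate [ 0.1 51. ] size (35.4, 8.6) ang 1.4
```

View pics/w2.png

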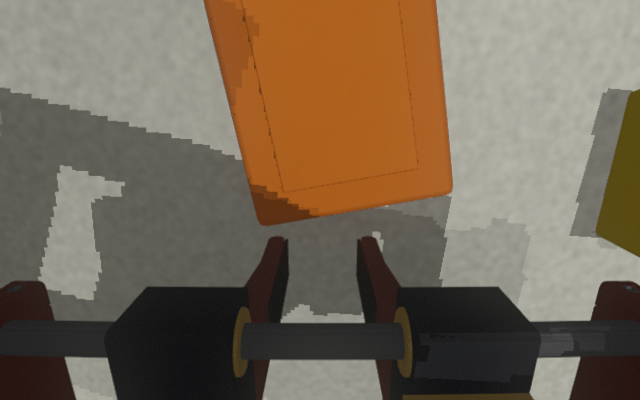

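In this view the tub lies ahead of the fingers, with its rear-left corner at (262,222) and rear-right corner at (450,190). The fingers are at (280,240) and (365,240), about 20 mm short. I'll push along the lane so the left finger squares the tub up.

Request:
send_rows(
  rows=[
    {"offset":[0.008,0.0008,-0.001],"twist":[-0.1,0,0]},
    {"offset":[0.008,0.0008,-0.001],"twist":[-0.1,0,0]},
    {"offset":[0.008,0.0008,-0.001],"twist":[-0.1,0,0]},
    {"offset":[0.008,0,-0.001],"twist":[-0.1,0,0]},
    {"offset":[0.008,0,0],"twist":[0,0,0]},
  ],
)

```text
t: 3.5
ee_pos: [577.9, -145.8, 196.2]
orientation: [2.129, 2.304, 0.006]
ft_force: [-1.2, -1.0, -1.7]
width: 34.3
```

```bash
python3 -c "
from h import *
state();look('top')"
```

```text
t 3.5 tcp [ 577.9 -145.8  196.2] gate [-217.2    3.9] xang-lane -0.17 zax [ 0.006 -0.    -1.   ] F [-1.2 -1.  -1.7] w 34.3
top orange [289. 135.] gate [ 116.  -167.6] size (38.4, 12.2) ang 86.0
top orange [400. 190.] gate [-146.7    0.4] size (90.7, 59.2) ang 4.9
top green [297. 206.] gate [ 1.103e+02 -1.000e-01] size (149.5, 99.8) ang -0.1
top green [330. 265.] gate [ 42.9 149.2] size (47.9, 47.7) ang -4.8
top blue [340. 178.] gate [  0. -51.] size (35.8, 8.1) ang -0.6
top blue [221. 217.] gate [290.2  17.9] size (99.1, 71.2) ang -8.6
top blue [345. 220.] gate [-0.9 50.9] size (33.3, 8.5) ang 0.8
```

```bash
cat >> h.py <<'E'
from scipy.optimize import least_squares
LAST=[-150,5,5]
def fit(cam,x0,name=None,L=98.8,W=71):
    ci=optics.camera_info(cam);im,_=optics.get_image(cam)
    if name: cv2.imwrite(f"pics/{name}.png",im)
    l,st,c=seg(im,"orange");g=[]
    for i in range(1,len(st)):
        if st[i,4]<25: continue
        for ct in cv2.findContours((l==i).astype(np.uint8),0,1)[0]:
            for u,v in ct[:,0]:
                if 2<u<637 and 2<v<397:
                    p=gf(atz(ci,u,v,46))
                    if np.hypot(*(p-x0[:2]))<75: g.append(p)
    g=np.array(g)
    def res(q):
        a=np.radians(q[2]);d=g-q[:2];x=d@[np.cos(a),np.sin(a)];y=d@[-np.sin(a),np.cos(a)]
        ex,ey=abs(x)-L/2,abs(y)-W/2
        return np.where((ex>0)&(ey>0),np.hypot(ex,ey),np.maximum(ex,ey))
    r=least_squares(res,x0,loss="cauchy",f_scale=.7)
    print(cam,"tub gate x,y,ang",r.x.round(1),"inliers",(abs(res(r.x))<1.5).sum(),len(g));return r.x
E
python3 -c "
from h import *
fit('top',[-155,7,5]);fit('wrist',[-155,7,5],'w3')
im,_=optics.get_image('top');cv2.imwrite('pics/t3.png',np.vstack([cv2.resize(im[130:270,320:460],None,fx=4,fy=4,interpolation=2)]))"
```

```text
top tub gate x,y,ang [-150.8    7.2    3.5] inliers 57 115
wrist tub gate x,y,ang [-152.3    3.     3.3] inliers 1073 1695
```

View pics/t3.png

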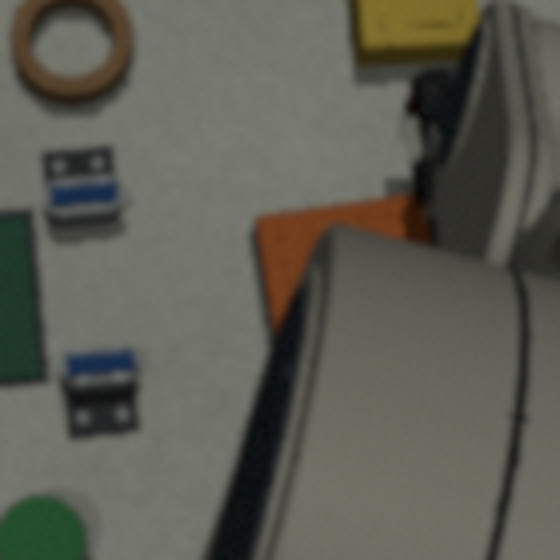

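View pics/w3.png

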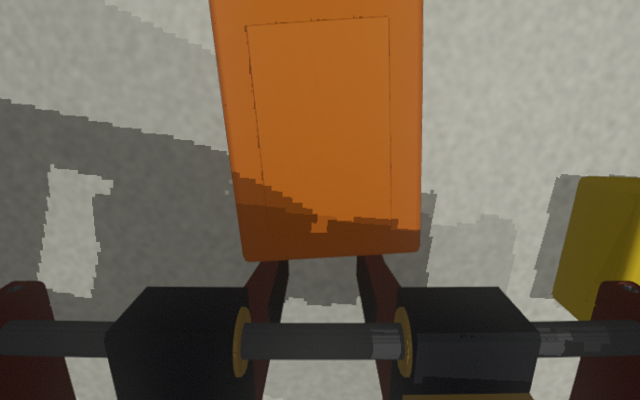

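The top view is now mostly covered by the arm. The wrist view shows the fingers touching the rear face, with edge corners at (245,258) and (418,248), and the tub nearly square (about 3°). I'll push a little more to square it, then rise and look at the tub and rails together.

Request:
send_rows(
  rows=[
    {"offset":[0.005,0,0.001],"twist":[0,0,0]},
    {"offset":[0.005,0,0.001],"twist":[0,0,0]},
    {"offset":[0.005,0,0.001],"twist":[0,0,0]},
    {"offset":[0.005,0,0],"twist":[0,0,0]},
    {"offset":[0.002,0,0],"twist":[0,0,0]},
  ],
)

```text
t: 4.12
ee_pos: [576.7, -124.6, 192.9]
orientation: [2.129, 2.301, 0.006]
ft_force: [-1.1, -2.8, 2.9]
width: 34.0
```

```bash
python3 -c "
from h import *
state();fit('wrist',[-137,5,1])"
```

```text
t 4.12 tcp [ 576.7 -124.6  192.9] gate [-196.     3.3] xang-lane -0.24 zax [ 0.008 -0.002 -1.   ] F [-1.1 -2.8  2.9] w 34.0
wrist tub gate x,y,ang [-134.9    0.3   -0.4] inliers 1116 1757
```

Request:
send_rows(
  rows=[
    {"offset":[-0.012,0,0],"twist":[0,0,0]},
    {"offset":[-0.01,0,-0.02],"twist":[0,0,0]},
    {"offset":[0,0,-0.036],"twist":[0,0,0]},
    {"offset":[0,0,-0.036],"twist":[0,0,0]},
    {"offset":[0,0,-0.036],"twist":[0,0,0]},
  ],
)

```text
t: 4.58
ee_pos: [574.7, -147.6, 315.2]
orientation: [-2.124, -2.298, 0.007]
ft_force: [0.7, -0.8, -0.8]
width: 34.0
```

Request:
send_rows(
  rows=[
    {"offset":[0.02,0,-0.03],"twist":[0,0,0]},
    {"offset":[0.025,0,-0.03],"twist":[0,0,0]},
    {"offset":[0.025,0,-0.03],"twist":[0,0,0]},
    {"offset":[0.02,0,-0.02],"twist":[0,0,0]},
    {"offset":[0,0,0],"twist":[0,0,0]},
  ],
)

```text
t: 5.0
ee_pos: [569.4, -60.4, 438.2]
orientation: [-2.135, -2.296, -0.004]
ft_force: [0.6, 0.5, 0.4]
width: 34.1
```

```bash
python3 -c "
from h import *
state();look('wrist','w4');fit('wrist',[-137,5,1]);look('top');fit('top',[-137,5,1])"
```

```text
t 5.0 tcp [569.4 -60.4 438.2] gate [-131.4    5.4] xang-lane -0.54 zax [-0.003  0.006 -1.   ] F [0.6 0.5 0.4] w 34.1
wrist orange [324. 184.] gate [-135.3    0.7] size (98.3, 71.5) ang -0.5
wrist green [328.   5.] gate [39.1 -1.2] size (99.4, 10.9) ang 89.5
wrist blue [381.  40.] gate [ -2.  -52.4] size (38.6, 10.8) ang 1.6
wrist blue [277.  42.] gate [-2.8 49.6] size (38.6, 11.3) ang 0.0
wrist tub gate x,y,ang [-135.3    0.6   -0.3] inliers 308 473
top orange [288. 136.] gate [ 116.  -167.6] size (38.4, 12.2) ang 86.0
top orange [388. 193.] gate [-113.5    2.9] size (71.9, 64.3) ang 85.0
top orange [399. 206.] gate [-131.1   28.6] size (16.6, 9.5) ang -5.0
top green [297. 206.] gate [110.1  -0.3] size (149.1, 99.6) ang 0.1
top green [330. 265.] gate [ 42.9 149.2] size (47.9, 47.7) ang -4.8
top blue [340. 178.] gate [ -1. -51.] size (33.8, 8.1) ang -0.6
top blue [221. 217.] gate [290.1  17.9] size (99.3, 70.9) ang -8.8
top blue [345. 220.] gate [ 0.1 51. ] size (35.4, 8.5) ang 0.8
top tub gate x,y,ang [-133.3    4.4   -1.7] inliers 53 124
```

View pics/w4.png

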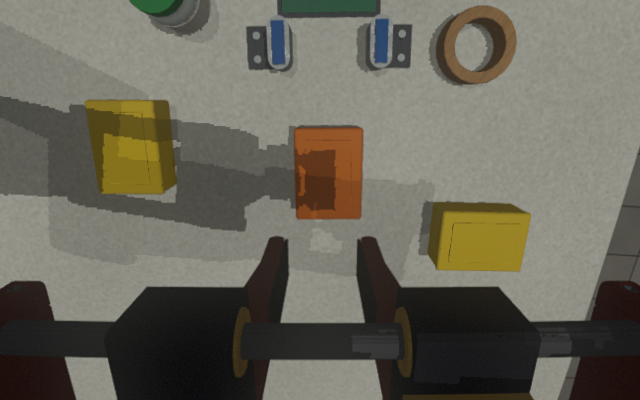

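The wrist view shows the tub at (328,172) squarely facing the gap. The rail strips are at (277,42) and (381,40), and the plate edge is at the top. Within this image the tub is at gate-frame y ≈ +2 mm and within 0.5° of the lane. I'll go back down behind it.

Request:
send_rows(
  rows=[
    {"offset":[-0.017,0,0.025],"twist":[0,0,0]},
    {"offset":[-0.017,0,0.025],"twist":[0,0,0]},
    {"offset":[-0.017,0,0.025],"twist":[0,0,0]},
    {"offset":[-0.017,0,0.025],"twist":[0,0,0]},
    {"offset":[-0.017,0,0.025],"twist":[0,0,0]},
  ],
)

```text
t: 5.62
ee_pos: [572.4, -152.6, 299.1]
orientation: [-2.133, -2.287, 0.005]
ft_force: [0.4, -0.3, 0.4]
width: 33.9
```

Request:
send_rows(
  rows=[
    {"offset":[-0.003,0,0.018],"twist":[0,0,0]},
    {"offset":[0,0,0.018],"twist":[0,0,0]},
    {"offset":[0,0,0.018],"twist":[0,0,0]},
    {"offset":[0,0,0.018],"twist":[0,0,0]},
    {"offset":[0,0,0.018],"twist":[0,0,0]},
  ],
)

```text
t: 6.03
ee_pos: [563.8, -164.2, 191.0]
orientation: [-2.133, -2.262, 0.021]
ft_force: [0.6, -0.1, 0.2]
width: 34.0
```

```bash
python3 -c "
from h import *
state()"
```

```text
t 6.03 tcp [ 563.8 -164.2  191. ] gate [-234.4   19.4] xang-lane -1.35 zax [-0.033  0.013 -0.999] F [ 0.6 -0.1  0.2] w 34.0
```

Request:
send_rows(
  rows=[
    {"offset":[0.002,0.0045,0],"twist":[-0.45,-0.2,-0.25]},
    {"offset":[0.002,0.0045,0],"twist":[-0.45,-0.2,-0.25]},
    {"offset":[0.002,0.0045,0],"twist":[-0.45,-0.2,-0.25]},
    {"offset":[0.002,0.0045,-0.001],"twist":[-0.4,-0.2,-0.2]},
    {"offset":[0.002,0,0],"twist":[0,0,0]},
  ],
)

```text
t: 6.45
ee_pos: [575.7, -156.2, 184.2]
orientation: [-2.127, -2.286, 0.018]
ft_force: [0.8, -1.0, 0.7]
width: 33.8
```

```bash
python3 -c "
from h import *
state()"
```

```text
t 6.45 tcp [ 575.7 -156.2  184.2] gate [-227.4    6.9] xang-lane -0.57 zax [-0.022  0.005 -1.   ] F [ 0.8 -1.   0.7] w 33.8
```

Request:
send_rows(
  rows=[
    {"offset":[0,0.002,-0.004],"twist":[-0.5,-0.1,0]},
    {"offset":[0.001,0.002,-0.003],"twist":[-0.5,-0.1,0]},
    {"offset":[0.001,0.002,-0.001],"twist":[-0.4,-0.1,0]},
    {"offset":[0.001,0.001,0],"twist":[0,0,0]},
    {"offset":[0.001,0,0],"twist":[0,0,0]},
  ],
)

```text
t: 6.87
ee_pos: [584.6, -151.4, 195.2]
orientation: [2.134, 2.295, 0.011]
ft_force: [-0.3, 0.2, 0.4]
width: 34.2
```

```bash
python3 -c "
from h import *
state()"
```

```text
t 6.87 tcp [ 584.6 -151.4  195.2] gate [-223.3   -2.3] xang-lane -0.55 zax [ 0.01 -0.   -1.  ] F [-0.3  0.2  0.4] w 34.2
```

Request:
send_rows(
  rows=[
    {"offset":[0.004,-0.0015,0.001],"twist":[0.15,0,0]},
    {"offset":[0.004,-0.0015,0.001],"twist":[0.15,0,0]},
    {"offset":[0.004,-0.001,0],"twist":[0.1,0,0]},
    {"offset":[0.004,0,0],"twist":[0,0,0]},
    {"offset":[0.002,0,0],"twist":[0,0,0]},
  ],
)

```text
t: 7.28
ee_pos: [578.5, -131.8, 192.8]
orientation: [2.138, 2.299, 0.002]
ft_force: [0.2, 0.0, 0.5]
width: 33.7
```

```bash
python3 -c "
from h import *
state();fit('wrist',[-135,1,0])"
```

```text
t 7.28 tcp [ 578.5 -131.8  192.8] gate [-203.3    2.2] xang-lane -0.56 zax [ 0.002 -0.    -1.   ] F [0.2 0.  0.5] w 33.7
wrist tub gate x,y,ang [-134.7    0.    -0.6] inliers 943 1491
```

Request:
send_rows(
  rows=[
    {"offset":[0.006,0.0002,0],"twist":[0,0,0]},
    {"offset":[0.006,0.0002,0],"twist":[0,0,0]},
    {"offset":[0.006,0.0003,0],"twist":[0,0,0]},
    {"offset":[0.006,0.0003,0],"twist":[0,0,0]},
    {"offset":[0.006,0.0003,0],"twist":[0,0,0]},
  ],
)

```text
t: 7.75
ee_pos: [577.7, -100.1, 192.8]
orientation: [2.138, 2.298, 0.001]
ft_force: [-0.0, -3.4, -0.5]
width: 34.0
```

```bash
python3 -c "
from h import *
state();fit('wrist',[-112,0,0])"
```

```text
t 7.75 tcp [ 577.7 -100.1  192.8] gate [-171.6    0.3] xang-lane -0.58 zax [ 0.003 -0.002 -1.   ] F [-0.  -3.4 -0.5] w 34.0
wrist tub gate x,y,ang [-110.5   -1.9   -0.7] inliers 964 1542
```

Request:
send_rows(
  rows=[
    {"offset":[0.006,-0.0001,0],"twist":[0,0,-0.05]},
    {"offset":[0.006,-0.0001,0],"twist":[0,0,-0.05]},
    {"offset":[0.006,-0.0001,0],"twist":[0,0,-0.05]},
    {"offset":[0.006,-0.0001,0],"twist":[0,0,-0.05]},
    {"offset":[0.006,-0.0001,0],"twist":[0,0,-0.05]},
  ],
)

```text
t: 8.22
ee_pos: [574.8, -66.6, 192.8]
orientation: [2.132, 2.303, 0.002]
ft_force: [0.9, -1.5, -0.2]
width: 34.0
```

```bash
python3 -c "
from h import *
state();fit('wrist',[-80,-2,0])
im,_=optics.get_image('top');cv2.imwrite('pics/t5.png',cv2.resize(im[130:270,250:430],None,fx=4,fy=4,interpolation=2))"
```

```text
t 8.22 tcp [574.8 -66.6 192.8] gate [-138.     0.5] xang-lane -0.28 zax [ 0.003 -0.001 -1.   ] F [ 0.9 -1.5 -0.2] w 34.0
wrist tub gate x,y,ang [-62.1  -1.6  -0.8] inliers 991 1591
```

View pics/t5.png

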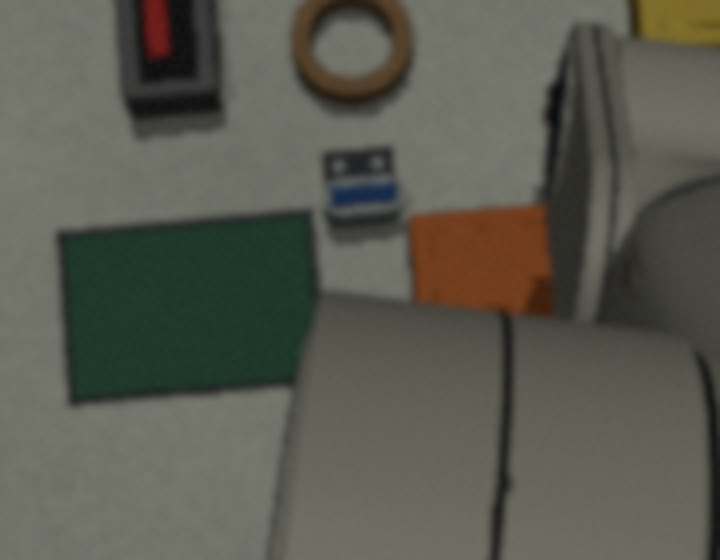

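The top crop shows the tub's front edge at crop (410,215), just before the upper rail at (362,190), parallel to the plate edge. I'll check the clearance numerically from the visible right edge.

```bash
python3 -c "
from h import *
im,_=optics.get_image('top');ci=optics.camera_info('top')
l,st,c=seg(im,'orange')
P=[]
for i in range(1,len(st)):
    if st[i,4]<100: continue
    for v,u in np.argwhere(l==i): P.append(gf(atz(ci,u,v,46)))
P=np.array(P);P=P[(abs(P[:,1])<60)&(P[:,0]<0)]
print('front x',np.percentile(P[:,0],99.5),'right y min by x')
for a in range(-100,-25,10):
    q=P[(P[:,0]>=a)&(P[:,0]<a+10)]
    if len(q):print(a,q[:,1].min(),len(q))
"
```

```text
front x -25.480500000000017 right y min by x
-100 -32.7 89
-90 -33.7 111
-80 -32.1 107
-70 -33.0 103
-60 -33.8 100
-50 -34.0 94
-40 -33.3 94
-30 -31.1 44
```

Top gives y ≈ +0.8 and wrist ≈ -0.2, so the tub is centred. I'll push on through.

Request:
send_rows(
  rows=[
    {"offset":[0.006,0,0],"twist":[0,0,0]},
    {"offset":[0.006,0,0],"twist":[0,0,0]},
    {"offset":[0.006,0,0],"twist":[0,0,0]},
    {"offset":[0.006,0,0],"twist":[0,0,0]},
    {"offset":[0.006,0,0],"twist":[0,0,0]},
  ],
)

```text
t: 8.78
ee_pos: [572.5, -35.6, 192.8]
orientation: [2.133, 2.301, 0.002]
ft_force: [0.5, -2.4, 0.3]
width: 33.5
```

```bash
python3 -c "
from h import *
state();fit('wrist',[-44,-1.5,-.5])"
```

```text
t 8.78 tcp [572.5 -35.6 192.8] gate [-107.     0.2] xang-lane -0.35 zax [ 0.003 -0.002 -1.   ] F [ 0.5 -2.4  0.3] w 33.5
wrist tub gate x,y,ang [-45.8  -2.   -0. ] inliers 893 1581
```

Request:
send_rows(
  rows=[
    {"offset":[0.006,0,0],"twist":[0,0,0]},
    {"offset":[0.006,0,0],"twist":[0,0,0]},
    {"offset":[0.006,0,0],"twist":[0,0,0]},
    {"offset":[0.006,0,0],"twist":[0,0,0]},
    {"offset":[0.006,0,0],"twist":[0,0,0]},
  ],
)

```text
t: 9.25
ee_pos: [569.9, -2.1, 192.8]
orientation: [2.133, 2.302, 0.002]
ft_force: [0.1, -1.5, 0.1]
width: 33.6
```

```bash
python3 -c "
from h import *
state();look('wrist');fit('wrist',[-14,-1.5,-.5],'w6')"
```

```text
t 9.25 tcp [569.9  -2.1 192.8] gate [-73.3   0.1] xang-lane -0.33 zax [ 0.003 -0.002 -1.   ] F [ 0.1 -1.5  0.1] w 33.6
wrist orange [316. 235.] gate [-14.6  -1.7] size (95.1, 70.9) ang -0.4
wrist blue [469. 106.] gate [ -1.6 -52.6] size (39.4, 12.0) ang 0.4
wrist blue [183. 109.] gate [-2.1 49.1] size (39.5, 12.3) ang -0.1
wrist tub gate x,y,ang [-0.1 -2.1 -0.1] inliers 860 1549
```

View pics/w6.png

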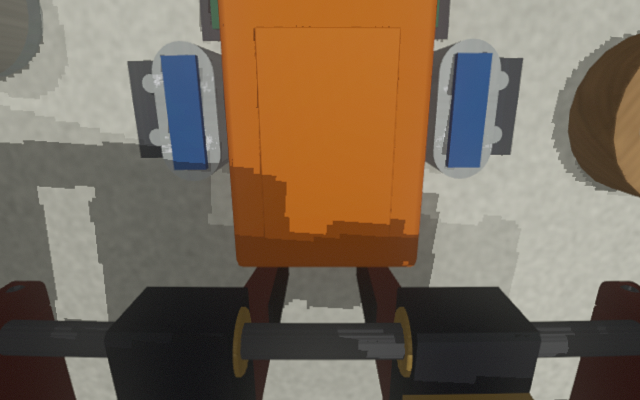

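The tub is in the gap, its sides clear of both rails (rail edges at 215 and 433). It is centred to about 0.2 mm between the rail strips. I'll keep going.

Request:
send_rows(
  rows=[
    {"offset":[0.006,0,0],"twist":[0,0,0]},
    {"offset":[0.006,0,0],"twist":[0,0,0]},
    {"offset":[0.006,0,0],"twist":[0,0,0]},
    {"offset":[0.006,0,0],"twist":[0,0,0]},
    {"offset":[0.006,0,0],"twist":[0,0,0]},
  ],
)

```text
t: 9.77
ee_pos: [567.4, 29.9, 192.7]
orientation: [2.133, 2.302, 0.001]
ft_force: [1.1, -2.2, 0.2]
width: 33.9
```

```bash
python3 -c "
from h import *
state();look('wrist')"
```

```text
t 9.77 tcp [567.4  29.9 192.7] gate [-41.2   0. ] xang-lane -0.34 zax [ 0.003 -0.002 -1.   ] F [ 1.1 -2.2  0.2] w 33.9
wrist orange [225. 103.] gate [32.2 33. ] size (34.0, 0.9) ang -0.6
wrist orange [319. 244.] gate [-7.9 -1.9] size (71.0, 44.3) ang 89.6
wrist blue [460. 189.] gate [ -0.7 -52.6] size (38.1, 11.9) ang 0.1
wrist blue [192. 195.] gate [-1.9 49. ] size (39.5, 12.4) ang 0.2
```

Request:
send_rows(
  rows=[
    {"offset":[0.006,0,0],"twist":[0,0,0]},
    {"offset":[0.006,0,0],"twist":[0,0,0]},
    {"offset":[0.006,0,0],"twist":[0,0,0]},
    {"offset":[0.006,0,0],"twist":[0,0,0]},
    {"offset":[0.006,0,0],"twist":[0,0,0]},
  ],
)

```text
t: 10.23
ee_pos: [564.7, 63.3, 192.7]
orientation: [2.133, 2.302, 0.001]
ft_force: [0.1, -2.9, 1.0]
width: 33.8
```

```bash
python3 -c "
from h import *
state();look('wrist')"
```

```text
t 10.23 tcp [564.7  63.3 192.7] gate [-7.7 -0.1] xang-lane -0.33 zax [ 0.003 -0.002 -1.   ] F [ 0.1 -2.9  1. ] w 33.8
wrist orange [316. 246.] gate [25.1 -1.9] size (70.9, 43.2) ang 89.6
wrist blue [452. 261.] gate [  5.4 -52.4] size (25.3, 12.4) ang -0.6
wrist blue [200. 258.] gate [ 5.9 49. ] size (24.9, 12.6) ang 0.1
```

Request:
send_rows(
  rows=[
    {"offset":[0.006,0,0],"twist":[0,0,0]},
    {"offset":[0.006,0,0],"twist":[0,0,0]},
    {"offset":[0.006,0,0],"twist":[0,0,0]},
    {"offset":[0.006,0,0],"twist":[0,0,0]},
    {"offset":[0.006,0,0],"twist":[0,0,0]},
  ],
)

```text
t: 10.7
ee_pos: [562.1, 96.6, 192.7]
orientation: [2.133, 2.302, 0.001]
ft_force: [0.4, -2.3, 1.0]
width: 33.9
```

```bash
python3 -c "
from h import *
state();look('wrist');look('side')"
```

```text
t 10.7 tcp [562.1  96.6 192.7] gate [25.7 -0.2] xang-lane -0.33 zax [ 0.003 -0.001 -1.   ] F [ 0.4 -2.3  1. ] w 33.9
wrist orange [220.  23.] gate [125.4  32.5] size (13.6, 0.8) ang 0.5
wrist orange [226. 110.] gate [96.5 32.6] size (25.2, 1.1) ang -0.1
wrist orange [236. 177.] gate [72.3 29.1] size (19.6, 8.2) ang -0.2
wrist orange [327. 251.] gate [46.8 -1.7] size (71.7, 23.2) ang 85.8
side orange [326. 196.] gate [ 69.7 -16.4] size (56.5, 25.0) ang -21.8
side orange [309. 197.] gate [72.6 25.1] size (43.0, 16.3) ang 3.5
side blue [290. 165.] gate [285.5  16. ] size (89.1, 65.0) ang -8.4
```

Rear edge is at about 35, so the tub centre is at about 86. 22 mm more to go, slowing at the end.

Request:
send_rows(
  rows=[
    {"offset":[0.006,0,0],"twist":[0,0,0]},
    {"offset":[0.006,0,0],"twist":[0,0,0]},
    {"offset":[0.005,0,0],"twist":[0,0,0]},
    {"offset":[0.003,0,0],"twist":[0,0,0]},
    {"offset":[0.001,0,0],"twist":[0,0,0]},
  ],
)

```text
t: 11.22
ee_pos: [560.2, 119.8, 192.6]
orientation: [2.132, 2.303, 0.001]
ft_force: [0.1, -3.0, 0.5]
width: 34.0
```

```bash
python3 -c "
from h import *
state();look('wrist','w7')"
```

```text
t 11.22 tcp [560.2 119.8 192.6] gate [49.  -0.2] xang-lane -0.28 zax [ 0.003 -0.002 -1.   ] F [ 0.1 -3.   0.5] w 34.0
wrist orange [220.  23.] gate [148.8  32.5] size (13.3, 0.8) ang 0.7
wrist orange [224.  67.] gate [135.   32.4] size (12.4, 1.0) ang -0.1
wrist orange [226. 106.] gate [122.1  32.7] size (12.1, 0.9) ang -0.8
wrist orange [238. 172.] gate [97.7 28.7] size (19.1, 8.9) ang -0.2
wrist orange [331. 251.] gate [70.4 -1.7] size (71.9, 24.7) ang 85.0
```

Request:
send_rows(
  rows=[
    {"offset":[-0.005,0,0],"twist":[0,0,0]},
    {"offset":[-0.006,0,0],"twist":[0,0,0]},
    {"offset":[-0.004,0,0],"twist":[0,0,0]},
    {"offset":[0,0,-0.002],"twist":[0,0,0]},
    {"offset":[0,0,-0.005],"twist":[0,0,0]},
  ],
)

```text
t: 11.68
ee_pos: [560.9, 103.4, 198.9]
orientation: [2.134, 2.304, -0.001]
ft_force: [-0.4, 0.1, -0.0]
width: 33.8
```

```bash
python3 -c "
from h import *
state();look('wrist')"
```

```text
t 11.68 tcp [560.9 103.4 198.9] gate [32.6  0.5] xang-lane -0.32 zax [ 0.    -0.001 -1.   ] F [-0.4  0.1 -0. ] w 33.8
wrist orange [228.  26.] gate [131.8  32.6] size (17.6, 1.1) ang -1.2
wrist orange [232.  85.] gate [112.7  32.7] size (17.5, 1.1) ang -0.8
wrist orange [243. 177.] gate [79.2 30. ] size (17.7, 6.7) ang 0.1
wrist orange [249. 214.] gate [64.3 28.6] size (9.9, 8.2) ang 85.7
wrist orange [388. 220.] gate [ 61.5 -25.5] size (8.9, 3.0) ang 89.7
```

Request:
send_rows(
  rows=[
    {"offset":[0,0,-0.03],"twist":[0,0,0]},
    {"offset":[0,0,-0.035],"twist":[0,0,0]},
    {"offset":[0,0,-0.035],"twist":[0,0,0]},
    {"offset":[0,0,-0.035],"twist":[0,0,0]},
    {"offset":[0,0,-0.035],"twist":[0,0,0]},
  ],
)

```text
t: 12.15
ee_pos: [558.7, 102.7, 369.4]
orientation: [-2.131, -2.297, 0.019]
ft_force: [0.3, 1.0, -0.5]
width: 34.0
```

Request:
send_rows(
  rows=[
    {"offset":[-0.02,0.02,-0.03],"twist":[0,0,0]},
    {"offset":[-0.03,0.02,-0.02],"twist":[0,0,0]},
    {"offset":[-0.03,0.02,-0.01],"twist":[0,0,0]},
    {"offset":[-0.02,0.02,0],"twist":[0,0,0]},
    {"offset":[0,0,0],"twist":[0,0,0]},
  ],
)

```text
t: 12.57
ee_pos: [649.0, 7.4, 445.5]
orientation: [2.128, 2.304, 0.003]
ft_force: [-0.7, 0.1, -0.6]
width: 33.8
```

```bash
python3 -c "
from h import *
state();look('top','t8');fit('top',[110,0,0]);look('wrist','w8');fit('wrist',[110,-1,0]);look('side','s8')
print(nets.spot_point('top','jar')[:2],nets.spot_point('top','tape')[:1])"
```

```text
t 12.57 tcp [649.    7.4 445.5] gate [-70.3 -79.5] xang-lane -0.15 zax [ 0.005 -0.002 -1.   ] F [-0.7  0.1 -0.6] w 33.8
top orange [289. 135.] gate [ 116.  -167.6] size (38.4, 12.2) ang 86.0
top orange [296. 203.] gate [110.    0.2] size (99.1, 72.5) ang -0.2
top green [300. 211.] gate [110.3  -0.2] size (149.1, 99.4) ang 0.2
top green [330. 265.] gate [ 42.9 149.2] size (47.9, 47.7) ang -4.8
top blue [340. 178.] gate [  0.1 -51. ] size (36.0, 8.1) ang -0.6
top blue [221. 217.] gate [290.1  17.9] size (99.3, 71.3) ang -8.6
top blue [345. 220.] gate [ 0.2 51.2] size (35.1, 7.1) ang -5.0
top tub gate x,y,ang [110.    0.2  -0.3] inliers 108 137
wrist orange [245.  33.] gate [76.5 -2.7] size (72.1, 37.7) ang -89.9
wrist green [264.  57.] gate [69.2 -1. ] size (99.2, 71.8) ang -89.1
wrist blue [298. 104.] gate [ -2.1 -52. ] size (38.4, 10.3) ang -0.9
wrist blue [201. 104.] gate [-2.1 49.4] size (37.6, 11.2) ang 0.0
wrist tub gate x,y,ang [ 1.077e+02 -2.700e+00  1.000e-01] inliers 264 305
side orange [315. 191.] gate [102.6   0.3] size (96.3, 67.2) ang -0.5
side blue [296. 165.] gate [282.2  -0.3] size (73.3, 28.3) ang -8.3
[{'position': [329.2, 267.7], 'conf': 0.85}] [{'position': [332.9, 143.0], 'conf': 0.62}]
```

View pics/s8.png

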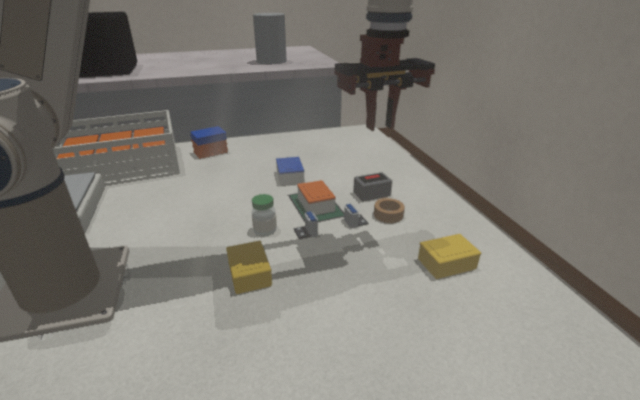

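View pics/t8.png

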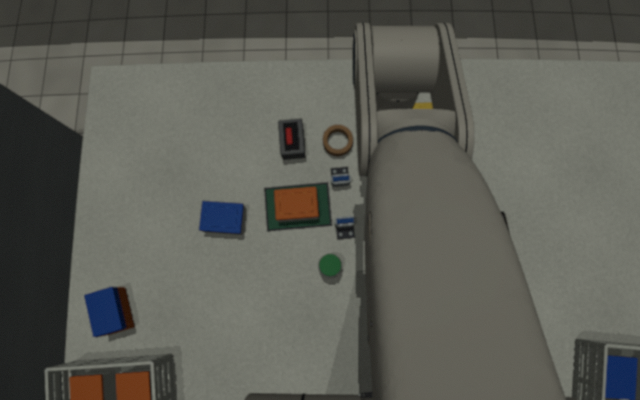

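Both views show the orange tub centred on the green plate. In the top view it is at (296,203) with the plate's border visible all round. The jar, tape and blue tub haven't moved, and the arm is clear. Handing in.

```bash
python3 -c "
from h import *
print(ctrl.close_job())"
```

```text
the job is handed in; nothing more can be done
None
```

The orange-lidded tub is on the green weighing plate, and the job was handed in at about 13 s. I pushed it with two part-closed fingers against its rear face. The first push squared it to the lane, and it then went through the gap, centred to about 0.2 mm between the rails in the wrist view.

- **Tub position:** the top camera put the tub within about 0.5 mm of the plate centre and about 0.5° of the lane. The wrist camera agreed to within about 1–2 mm once measured against the rails in the same image.
- **Other objects:** the blue tub and jar measured the same as before the push, and the tape looked unmoved in the picture. The networks' origin points for the jar and tape did vary by a few pixels between looks.
- **Contact:** the arm was well clear of everything, and the forces I read after each move stayed at a few newtons.
- **Disagreements:** while the arm hid much of the tub, the top camera's estimates were 3–4 mm off the wrist camera's. I relied on the wrist view of tub and rails together, and on the top camera for the edges it could still see. One wrist reading of the tub's position along the lane, with its front out of view, was off by about 15 mm, so I used the arm's own position instead.

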